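Load the board tester and hold its press frame at the index

ROBOT

A 7-joint arm with a two-finger parallel gripper is mounted at the origin on a cart in front of the work surface, level with it; the furniture and walls round the work are solid. World frame = base frame: x ahead of the robot, y to its left, z up, the work surface at z = 0. Lengths are in mm, angles in rad, forces in N, time in s.
With the tool pointing down it reaches from about 425 to 950 mm from the base axis. Payload 4.7 kg.
Tool frame: the origin (TCP) lies midway between the tips of the shut fingers; the grasp point (between the pads) lies 19 mm behind it; z points along the fingers, y is the line along which they close (so a half turn about z gives the same grasp; the last joint's range is limited). The gripper opens to 87 mm and grips with 3 to 60 N. Pads are 19 mm wide; open, the fingers measure 117 mm over their backs; the gripper's body (75 mm by 190 mm) begins 51 mm behind the grasp point.
Start: joints at [1.072, 0.469, -0.049, 1.532, 0.024, 1.141, -0.082], TCP at [305.625, -601.866, 222.573] pointing down, gripper open.
Joint ranges: [-2.59, 2.59], [-0.33, 1.99], [-1.39, 1.29], [0.1, 2.45], [-1.04, 4.18], [0.21, 1.99], [-2.66, 2.66]. Speed limits (rad/s): [2.57, 2.57, 3.14, 3.14, 3.14, 3.14, 3.14].

INTERFACE

Orientations are given as a unit quaternion [x, y, z, w].
In Python, from station import arm gives the robot as it stands. The module is installed in compiled form; this text tells all that it offers.
- The arm moves only by the tool apply_moves, never from a script. Its argument "plan" is one flat list of numbers, 6 for each row, row after row: the shift along the tool's x, y, z in m, then the turn, a rotation vector about the tool's x, y, z in degrees. A call has 1 to 10 rows; each row shifts and turns the commanded pose from where the row before left it, along the tool's axes as they then stand; what a row does not reach is not made up. A row lasts 1/10 s, in which the tool goes at most 50 mm and 8.59 degrees, less where a joint would pass 70% of its speed; a pose out of reach is approached as far as the arm can. A call is refused whole if a number of a shift passes 0.05 or a number of a turn 8.59, either way. A call with a gripper value outside its range is refused whole. "gripper" is the finger opening in m, from 0 to 0.087, set as the call begins (left out, the last holds). The fingers move at their own pace and stop on an object; "grip_force" is the grip in N (left out, the last holds). Time passes only in rows, so rows that do not move let the fingers close. It gives the time, the measured TCP pose, the force, the opening and the grip force at its end, in the units of the state.
- arm.get_state(): the state, without advancing time (a new reading comes with each control period).
- arm.read_camera(name): name is "scene" or "top"; returns a dict with "frame" (400x640x3 uint8, red, green, blue), "z_map" (400x640 float32, mm along the optical axis (not along the pixel's ray), 0 where there is no reading), "K" (3x3 intrinsics, pixels), "T" (4x4, takes a point from camera to world coordinates). Camera axes: x right, y up, looking along -z (the intrinsics and any distortion apply to the point x, -y, -z); pixel columns grow to the right and rows downward; lengths in mm; the calibration is good to about 2 mm. A picture is of the moment at which its call begins.
- arm.close_job(): hands the job in; it is judged then, once.
The state is a dict: "clock": time; "joint_positions": joint angles; "joint_vel": joint speeds; "effort": joint torques, N m; "eef_pos": TCP position; "ee_rot": TCP orientation; "contact_force": force on the tool from outside, world axes, zero at the start; "wrist_torque": the same for the moment, N m; "grip_width": opening from 0.0 (shut) to 1.0 (fully open); "grip_force": force on a finger pad.
Only numpy, scipy, OpenCV 4.12 (cv2) and the standard library are available. Lean on these libraries where they do the work, as an engineer would, in place of code of your own. Each camera call takes 0.05 s, during which the arm holds its last target. There are 200 camera calls.

TASK

Load the board tester for its probe alignment check: pick up the power board by its heat sink, seat it flat between the edge pins of the tester's nest with the white header towards the hinge, and let go of it. Then take the raised press frame by its bar handle and lower it gently, without letting it drop, until its pointer lines up with the index clamp on the sector rail. Finish while still holding the frame there in the gripper (let go, it would fall shut on the board), and leave the index clamp and the other things on the bench alone.

Things in the scene. Friction and masses are not known exactly. Their poses are not given: they have to be found in the camera images.
- sink (a point): Centre of the finned aluminium heat sink amid the loose power board (green, 90 x 80 x 3 mm, 0.15 kg, flat on the bench). The sink is 36 mm along x, 34 mm across y (grip these flat sides) and 30 mm tall above the board; this point is 15 mm below its top, 18 mm above the board's underside. x points along the 90 mm side to the white header, z up. Parts beside the gripped sides are under 4 mm tall.
- board_under (a point): Centre of the board's underside, 18 mm below the point sink; axes of the board.
- board_rear (a point): On the board's underside 38 mm from its centre along +x, under the white header (56 mm long, 10 mm tall) at one 80 mm edge.
- nest (a point): Centre of the tester's nest: the seated board's underside lies here, 50 mm above the bench. The tester is a fixed metal box 225 x 200 mm with a black top; x points from the nest to the hinge at its rear, away from the robot, y left, z up. Eight steel edge pins, 8 mm thick, 12 mm tall, coned above 5.5 mm, stand round the board with 2 mm play on each side.
- nest_rear (a point): Point of the nest, 38 mm from its centre towards the hinge, where the point board_rear belongs. The raised press frame stands behind the nest up to 280 mm above the bench, its rods pointing 42 mm forward: turn the gripper and wrist in front of it, not beside it.
- hinge (a point): On the axis of the press frame's hinge, half-way along it: 100 mm behind the nest's centre and 45 mm above the nest plate. The axis is the tester's y axis; axes as the tester's.
- bar (a point): Middle of the press frame's bar handle: a round steel bar 10 mm thick, 80 mm long, parallel to the hinge axis, 190 mm from it, with a 35 mm gap to the frame's edge, so that fingers fit on both sides. A gripper pointing down that closes across the bar (along the tester's x) can keep pointing down: the bar turns in its grip.
- press_frame (a joint): Angle q of the press frame (black, 132 mm wide, clear plate, four white press rods over the nest; 0.35 kg). 0 = shut and level, bar towards the robot; 1.85 = leaning back on its stop, as found. The bar lies 190 cos q mm from the hinge axis along the tester's -x and 190 sin q mm above it. The hinge is free: forward of upright (q under 1.57) the frame falls shut unless held.
- index_clamp (a joint): Angle of the index clamp, a dark steel block 26 x 17 x 14 mm with a black thumb screw, tight on the sector rail (aluminium arc, 85 mm from the hinge axis, 98 mm left of the nest's centre). Same scale as press_frame: the pointer lines up with it when both angles are equal. Between 0.6 and 1.0.
- pointer (a point): Tip of the steel pointer blade on the press frame's left arm, 74 mm from the hinge axis in the plane of the sector rail; its axes turn with the frame.
- index_tip (a point): The index clamp's mark, 74 mm from the hinge axis in the plane of the rail: the pointer's tip comes here; its axes turn with the clamp.
- flux_bottle: Bystander: small white dropper bottle with red cap, 38 mm thick, 109 mm tall; origin under its centre.
- paste_jar: Bystander: squat jar with a black lid, 61 mm thick, 53 mm tall; origin under its centre.
- screwdriver_a: Bystander: screwdriver with a red handle, 191 mm long, lying; origin under its middle.
- marker: Bystander: pen, 135 mm long, lying; origin under its middle.

How it is judged:
By the outcome, as a careful person would: the job done as asked, in the order asked, and still so for the second after the job is handed in, while the arm keeps its last pose, push and grip.
It also fails if it takes over 61 s, if anything falls off the work surface, if the arm or the gripper's body presses on something with over 40 N, if the wrist force passes 120 N, or if a joint passes its speed limit or range.

## Working session

There is one attempt and no reset: what is moved stays moved. The work goes in short steps, Python scripts to look and compute and a tool call to move; the robot and the scene stay as the last step left them, time stands still between calls to the robot, and variables do not carry over. Pictures are saved under pics/ and viewed, at most 10 in all, crops included, and the job is handed in when it is done.

Besides the shell and the picture viewer there is one more tool, called after "Call:" in YAML: its name, and indented under it one key for each argument. apply_moves: Moves the arm, as the interface text tells. Its arguments: {"type":"object","properties":{"plan":{"type":"array"},"gripper":{"type":"number"},"grip_force":{"type":"number"}},"required":["plan"]}

```bash
mkdir -p pics
cat > h.py <<'E'
import numpy as np, cv2
from station import arm
from scipy.spatial.transform import Rotation as R
def cam(n):
    c=arm.read_camera(n); np.savez(f'{n}.npz',**c); return c
def load(n): return dict(np.load(f'{n}.npz'))
def pt(c,u,v,z=None):
    K=c['K'];x=(u-K[0,2])/K[0,0];y=(v-K[1,2])/K[1,1]
    d=np.array([x,-y,-1.]);T=c['T']
    if z is None:
        s=c['z_map'][int(round(v)),int(round(u))]
    else: s=(z-T[2,3])/(T[:3,:3]@d)[2]
    return T[:3,:3]@(d*s)+T[:3,3]
def save(c,name,box=None,k=1):
    f=c['frame'][...,::-1]
    if box: x0,y0,x1,y1=box; f=f[y0:y1,x0:x1]
    cv2.imwrite('pics/'+name,cv2.resize(f,None,fx=k,fy=k,interpolation=cv2.INTER_CUBIC))
E
python3 - <<'E'
from h import *
for n in ('scene','top'):
    c=cam(n); save(c,n+'1.png'); print(c['K'],c['T'],c.keys())
print(arm.get_state())
E
```

```text
[[486.66836188   0.         321.89237845]
 [  0.         486.66836188 196.65069271]
 [  0.           0.           1.        ]] [[ 7.06385998e-01  3.96199567e-01 -5.86553258e-01 -4.04592431e+02]
 [-7.07792522e-01  3.87215161e-01 -5.90841912e-01 -8.69521312e+02]
 [-6.96899547e-03  8.32520464e-01  5.53950459e-01  9.40065825e+02]
 [ 0.00000000e+00  0.00000000e+00  0.00000000e+00  1.00000000e+00]] dict_keys(['frame', 'z_map', 'K', 'T'])
[[407.02234207   0.         322.51352895]
 [  0.         407.02234207 194.49218904]
 [  0.           0.           1.        ]] [[-9.52782214e-03  9.81648713e-01 -1.90460035e-01  3.14104481e+02]
 [-9.99434525e-01 -3.20626356e-03  3.34716409e-02  5.12426890e+01]
 [ 3.22467282e-02  1.90671246e-01  9.81124164e-01  1.12854817e+03]
 [ 0.00000000e+00  0.00000000e+00  0.00000000e+00  1.00000000e+00]] dict_keys(['frame', 'z_map', 'K', 'T'])
{'clock': 0.1, 'joint_positions': array([ 1.07213485,  0.46940445, -0.0486014 ,  1.53352814,  0.02409463,
        1.14096701, -0.08228371]), 'joint_vel': array([-0.00118535, -0.00168067, -0.00049348, -0.00356357, -0.00010705,
       -0.00067755,  0.00041469]), 'effort': array([ 5.68310006e-04, -5.09172571e+01, -8.11917172e-02, -2.36827594e+01,
       -6.14278181e-02,  3.45318485e-02,  5.91044159e-05]), 'eef_pos': array([ 305.34346779, -601.41943378,  221.59454837]), 'ee_rot': array([ 9.72536180e-01,  2.32750161e-01, -2.23941384e-04, -8.31225819e-04]), 'contact_force': array([-0.24366092,  0.30936683, -0.1838782 ]), 'wrist_torque': array([0.0363674 , 0.0011875 , 0.02649651]), 'grip_force': 0.0, 'grip_width': 0.9965728405136025}
```

View pics/scene1.png

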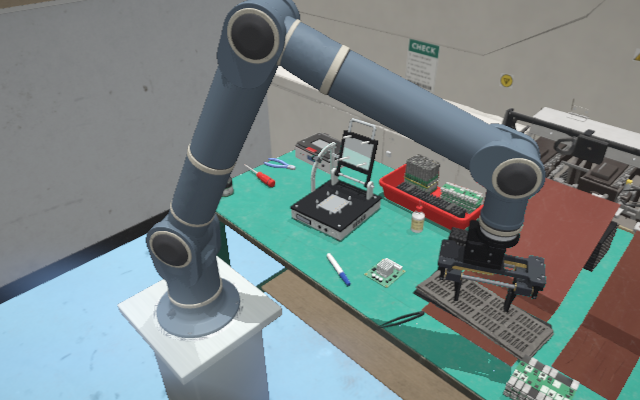

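View pics/top1.png

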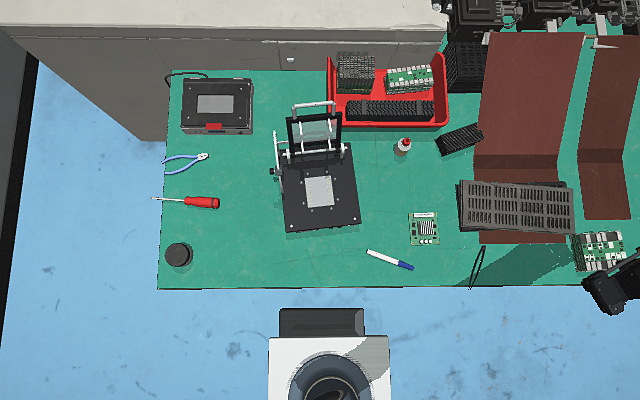

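The top view shows the board at about (424,228) with its white header at (424,215), away from the robot. The tester is at about (320,190). I'll enlarge both.

Run:
```python
from h import *
c=load('top'); f=c['frame'][...,::-1]
a=cv2.resize(f[95:245,265:375],None,fx=4,fy=4,interpolation=cv2.INTER_CUBIC)
b=cv2.resize(f[200:255,400:450],None,fx=7,fy=7,interpolation=cv2.INTER_CUBIC)
o=np.zeros((600,440+350,3),np.uint8);o[:600,:440]=a;o[:385,440:]=b
cv2.imwrite('pics/top2.png',o)
```

```text
(no output)
```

View pics/top2.png

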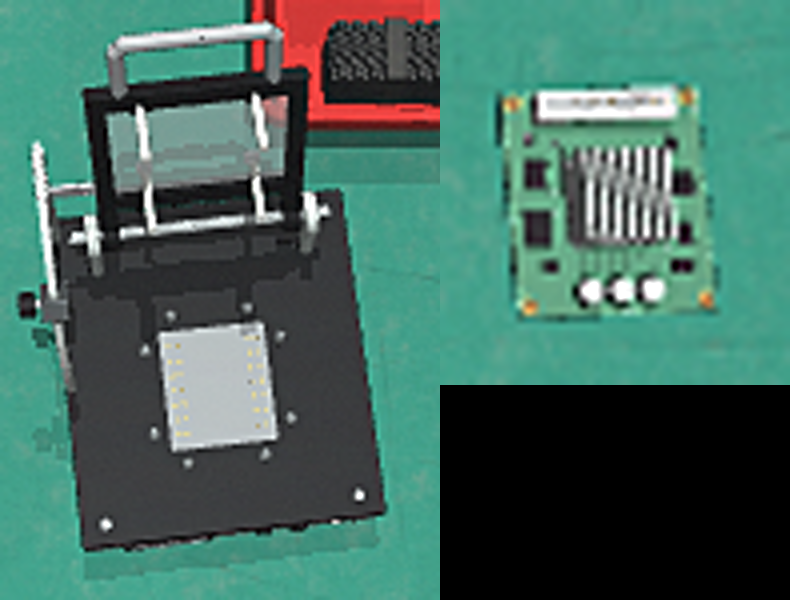

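Crop positions: fiducials of the board are (513,104), (686,97), (706,299), (530,307). The pin tips run (170,316), (247,308), (280,336), (291,417), (265,454), (188,463), (154,433), (145,350). The clamp is at (55,306) and the bar spans (113,48)–(275,28).

Run:
```python
from h import *
c=load('top')
S=lambda x,y:(265+(x+.5)/4-.5,95+(y+.5)/4-.5)
B=lambda x,y:(400+(x-440+.5)/7-.5,200+(y+.5)/7-.5)
P=np.array([pt(c,*B(*q),3) for q in [(513,104),(686,97),(706,299),(530,307)]])
print('board',P.mean(0), np.linalg.norm(np.roll(P,-1,0)-P,axis=1)); 
xa=P[0]+P[1]-P[2]-P[3]; ya=P[0]+P[3]-P[1]-P[2]; print('yaw',np.degrees([np.arctan2(xa[1],xa[0]),np.arctan2(-ya[0],ya[1])]))
O=np.array([pt(c,*B(*q),3) for q in [(502,91),(696,88),(717,312),(518,317)]])
print('outl',O.mean(0), np.linalg.norm(np.roll(O,-1,0)-O,axis=1))
Q=np.array([pt(c,*S(*q),61) for q in [(170,316),(247,308),(280,336),(291,417),(265,454),(188,463),(154,433),(145,350)]])
print(Q.round(1))
print('nest',Q.mean(0)); xa=Q[0]+Q[1]-Q[4]-Q[5]; ya=Q[6]+Q[7]-Q[2]-Q[3]
print(np.linalg.norm(xa)/2,np.linalg.norm(ya)/2,np.degrees([np.arctan2(xa[1],xa[0]),np.arctan2(-ya[0],ya[1])]))
# depth checks
for q in [(220,390),(330,400),(120,400)]: print('plate',pt(c,*S(*q)).round(1))
for q in [(113,48),(200,36),(275,28),(55,306)]: print('bar/clamp',pt(c,*S(*q)).round(1))
for q in [(620,200),(640,180),(600,215)]: print('sink',pt(c,*B(*q)).round(1))
# scene cam
s=load('scene')
save(s,'scene2.png',(285,115,415,295),3)
def px(c,p):
    q=np.linalg.inv(c['T'])@np.r_[p,1];q=q[:3];return c['K'][:2,:2]@np.array([q[0],-q[1]])/-q[2]+c['K'][:2,2]
print(px(s,P.mean(0)),px(s,Q.mean(0)))
```

```text
board [ 435.3925589  -269.28978407    3.        ] [70.37551162 81.08555816 70.6688735  81.23067145]
yaw [1.97989245 2.09488883]
outl [ 435.35745423 -269.08925647    3.        ] [78.81998699 89.88308977 79.70381559 90.40531304]
[[578.8  55.8  61. ]
 [584.3   3.8  61. ]
 [564.8 -18.3  61. ]
 [509.3 -24.8  61. ]
 [484.4  -7.1  61. ]
 [478.5  44.1  61. ]
 [498.8  66.6  61. ]
 [555.3  72.6  61. ]]
nest [531.78217401  24.10115401  61.        ]
100.72226109584793 91.68146872147663 [6.41988904 6.2447807 ]
plate [529.7  22.2  51.6]
plate [522.8 -52.1  50.4]
plate [522.9  89.6  52.1]
bar/clamp [677.4  86.  279.2]
bar/clamp [683.4  37.9 282.2]
bar/clamp [689.   -3.9 280.7]
bar/clamp [557.1 124.5 173.9]
sink [ 432.3 -264.6   34.9]
sink [ 440.5 -273.9   31.6]
sink [ 427.3 -258.5   27.8]
[384.23655311 273.19195846] [332.80343782 201.26320791]
```

View pics/scene2.png

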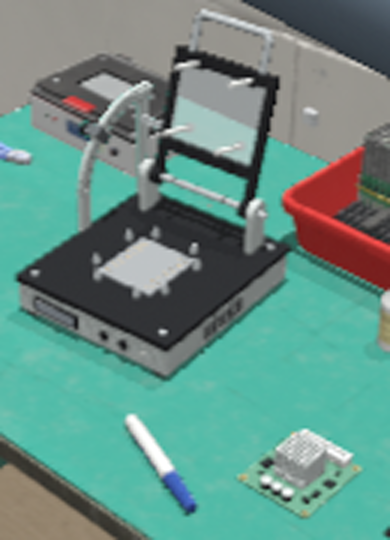

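The scene crop agrees: frame leaning back, header side of the board at far right, nothing in the way of the nest. The pin spacing (101 x 92) and bar height (~277) match the given sizes. Nest is at (531.8, 24.1) with yaw 6.3°, board at (435.4, -269.2) with yaw 2°. I'll grip with a 17° lean towards the robot, 8 mm forward on the sink, so the gripper body clears the rail and clamp.

```bash
cat >> h.py <<'E'
def rot(psi,th=0):
    c,s=np.cos(np.radians(psi)),np.sin(np.radians(psi))
    R0=np.array([[c,s,0],[s,-c,0],[0,0,-1.]])
    return R.from_matrix(R0)*R.from_euler('y',th,degrees=True)
def rows(p,Rt,n,start=None):
    """from current (or given) pose to TCP p (mm) and Rt in n rows; returns end pose"""
    if start is None:
        s=arm.get_state(); p0,R0=s['eef_pos'],R.from_quat(s['ee_rot'])
    else: p0,R0=start
    w=(R0.inv()*Rt).as_rotvec()/n; dp=(np.array(p)-p0)/n
    print('dist',np.linalg.norm(dp)*n,'turn',np.degrees(w*n).round(1))
    for k in range(n):
        sh=(R0*R.from_rotvec(w*k)).inv().apply(dp)/1000
        print(','.join(f'{v:g}' for v in np.r_[sh.round(4),np.degrees(w).round(2)]))
    return np.array(p),Rt
def tcp(c,yaw,off,th):  # grasp point off in frame at c,yaw
    Rt=rot(yaw,th); o=R.from_euler('z',yaw,degrees=True).apply(off)
    return np.array(c)+o+19*Rt.as_matrix()[:,2],Rt
BOARD=(435.4,-269.2,0);BY=2.0
NEST=(531.8,24.1,50);NY=6.3
TH=17
E
python3 - <<'E'
from h import *
p,Rt=tcp(BOARD,BY,(-8,0,110),TH); print(p); e=rows(p,Rt,9)
E
```

```text
[ 432.95655178 -269.28532709   91.83020964]
dist 378.73070595663813 turn [-3.8 16.8 24.7]
0.0294,-0.0265,0.0145,-0.42,1.86,2.75
0.0276,-0.0279,0.0152,-0.42,1.86,2.75
0.0257,-0.0293,0.0158,-0.42,1.86,2.75
0.0237,-0.0306,0.0164,-0.42,1.86,2.75
0.0217,-0.0318,0.0169,-0.42,1.86,2.75
0.0196,-0.033,0.0174,-0.42,1.86,2.75
0.0174,-0.034,0.0177,-0.42,1.86,2.75
0.0152,-0.0349,0.018,-0.42,1.86,2.75
0.0129,-0.0357,0.0182,-0.42,1.86,2.75
```

Call:
apply_moves:
  plan: [0.0294, -0.0265, 0.0145, -0.42, 1.86, 2.75, 0.0276, -0.0279, 0.0152, -0.42, 1.86, 2.75, 0.0257, -0.0293, 0.0158, -0.42, 1.86, 2.75, 0.0237, -0.0306, 0.0164, -0.42, 1.86, 2.75, 0.0217, -0.0318, 0.0169, -0.42, 1.86, 2.75, 0.0196, -0.033, 0.0174, -0.42, 1.86, 2.75, 0.0174, -0.034, 0.0177, -0.42, 1.86, 2.75, 0.0152, -0.0349, 0.018, -0.42, 1.86, 2.75, 0.0129, -0.0357, 0.0182, -0.42, 1.86, 2.75, 0, 0, 0, 0, 0, 0]
  gripper: 0.06

```text
clock: 1.1
eef_pos: [432.2, -262.8, 89.9]
ee_rot: [0.989, 0.021, 0.146, -0.005]
contact_force: [-0.1, 0.7, 0.2]
grip_width: 0.689
grip_force: 0.0
```

Run:
```python
from h import *
print(arm.get_state()['joint_positions'].round(2))
p,Rt=tcp(BOARD,BY,(-8,0,110),TH); rows(p,Rt,1)
p,Rt=tcp(BOARD,BY,(-8,0,31),TH); rows(p,Rt,4)
c=cam('scene'); save(c,'s3.png',(340,190,460,320),4)
```

```text
[ 0.74  0.3  -0.2   2.21 -0.28  0.41 -0.73]
dist 6.788881095156291 turn [-0.4  0.3  0.3]
0.001,0.0065,-0.0017,-0.39,0.25,0.35
dist 77.38907494289981 turn [-0.4  0.3  0.3]
-0.0054,0.0017,0.0185,-0.1,0.06,0.09
-0.0055,0.0017,0.0185,-0.1,0.06,0.09
-0.0055,0.0017,0.0185,-0.1,0.06,0.09
-0.0055,0.0016,0.0185,-0.1,0.06,0.09
```

View pics/s3.png

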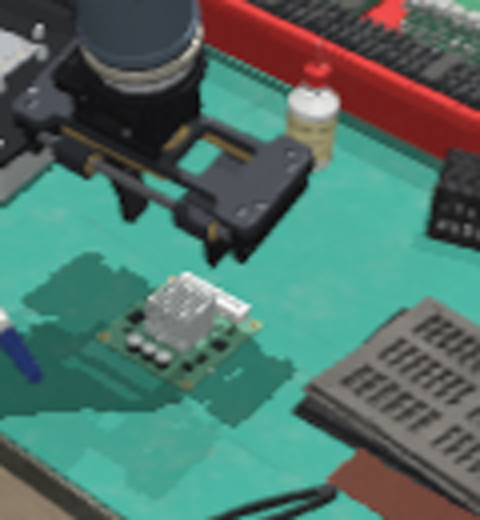

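The crop shows the open fingers above the sink at (185,315), lined up across its flat sides. The body is clear of the bottle at (315,125). Going down.

Call:
apply_moves:
  plan: [-0.0054, 0.0017, 0.0185, -0.1, 0.06, 0.09, -0.0055, 0.0017, 0.0185, -0.1, 0.06, 0.09, -0.0055, 0.0017, 0.0185, -0.1, 0.06, 0.09, -0.003, 0.0016, 0.0085, -0.1, 0.06, 0.09, 0, 0, 0, 0, 0, 0, 0, 0, 0, 0, 0, 0]

```text
clock: 1.75
eef_pos: [434.3, -277.7, 26.1]
ee_rot: [0.989, 0.013, 0.151, 0.001]
contact_force: [-0.4, 0.5, 0.3]
grip_width: 0.688
grip_force: 0.0
```

Run:
```python
from h import *
print(arm.get_state()['joint_positions'].round(2))
p,Rt=tcp(BOARD,BY,(-8,0,31),TH); rows(p,Rt,1)
```

```text
[ 0.78  0.43 -0.23  2.24 -0.31  0.24 -0.67]
dist 15.749789216746022 turn [ 0.5 -0.3 -0.4]
-0.005,-0.0085,0.0123,0.54,-0.31,-0.4
```

```bash
sed -i 's/^TH=17/TH=13/' h.py
python3 - <<'E'
from h import *
p,Rt=tcp(BOARD,BY,(-9,0,31),TH); print(p); rows(p,Rt,2)
E
```

```text
[ 430.67694894 -269.36493258   12.48696877]
dist 16.352699967605155 turn [ 0.5 -4.3 -0.4]
-0.0037,-0.0042,0.006,0.26,-2.15,-0.21
-0.0034,-0.0042,0.0061,0.26,-2.15,-0.21
```

Call:
apply_moves:
  plan: [-0.0025, -0.0084, 0.0, 0.26, -2.15, -0.21, -0.0046, 0, 0.0121, 0.26, -2.15, -0.21, 0, 0, 0, 0, 0, 0, 0, 0, 0, 0, 0, 0]

```text
clock: 2.15
eef_pos: [430.8, -268.7, 12.7]
ee_rot: [0.993, 0.018, 0.114, -0.002]
contact_force: [0.2, 0.3, 0.5]
grip_width: 0.689
grip_force: 0.0
```

Run:
```python
from h import *
print(arm.get_state()['joint_positions'].round(2))
p,Rt=tcp(BOARD,BY,(-9,0,31),TH); rows(p,Rt,1)
```

```text
[ 0.65  0.45 -0.12  2.22 -0.26  0.29 -0.75]
dist 0.7285720761088484 turn [-0.  -0.1  0.1]
-0.0002,0.0007,0.0002,-0,-0.06,0.08
```

Position is within 1 mm, so I close the gripper.

Call:
apply_moves:
  plan: [0, 0.0005, 0, 0, 0, 0, 0, 0, 0, 0, 0, 0, 0, 0, 0, 0, 0, 0, 0, 0, 0, 0, 0, 0, 0, 0, 0, 0, 0, 0, 0, 0, 0, 0, 0, 0, 0, 0, 0, 0, 0, 0]
  gripper: 0.02
  grip_force: 30

```text
clock: 2.85
eef_pos: [430.0, -269.2, 12.0]
ee_rot: [0.993, 0.018, 0.113, -0.002]
contact_force: [-1.9, 0.1, 2.2]
grip_width: 0.385
grip_force: 30.0
```

Run:
```python
from h import *
s=arm.get_state();print(s['eef_pos'],s['contact_force'])
e=rows(s['eef_pos']+[0,0,130],R.from_quat(s['ee_rot']),4)
p,Rt=tcp(NEST,NY,(-9,0,110),TH); rows(p,Rt,8,e)
```

```text
[ 430.03140793 -269.2186002    12.03037744] [-1.91283388  0.14770718  2.16803455]
dist 130.0 turn [0. 0. 0.]
0.0073,-0,-0.0317,0,0,0
0.0073,-0,-0.0317,0,0,0
0.0073,-0,-0.0317,0,0,0
0.0073,-0,-0.0317,0,0,0
dist 308.4719689983697 turn [ 0.9  0.  -4.2]
0.0131,-0.0361,0.0031,0.12,0,-0.52
0.0134,-0.036,0.0032,0.12,0,-0.52
0.0137,-0.0359,0.0032,0.12,0,-0.52
0.014,-0.0358,0.0033,0.12,0,-0.52
0.0144,-0.0356,0.0034,0.12,0,-0.52
0.0147,-0.0355,0.0035,0.12,0,-0.52
0.015,-0.0353,0.0035,0.12,0,-0.52
0.0153,-0.0352,0.0036,0.12,0,-0.52
```

Call:
apply_moves:
  plan: [0.0073, 0, -0.0317, 0, 0, 0, 0.0073, 0, -0.0317, 0, 0, 0, 0.0073, 0, -0.0317, 0, 0, 0, 0.0073, 0, -0.0317, 0, 0, 0, 0.0131, -0.0361, 0.0031, 0.12, 0, -0.52, 0.0134, -0.036, 0.0032, 0.12, 0, -0.52, 0.0137, -0.0359, 0.0032, 0.12, 0, -0.52, 0.014, -0.0358, 0.0033, 0.12, 0, -0.52, 0.0144, -0.0356, 0.0034, 0.12, 0, -0.52, 0.0147, -0.0355, 0.0035, 0.12, 0, -0.52]

```text
clock: 3.85
eef_pos: [502.5, -47.8, 141.1]
ee_rot: [0.993, 0.046, 0.112, -0.006]
contact_force: [0.8, -0.3, -3.1]
grip_width: 0.387
grip_force: 30.0
```

Call:
apply_moves:
  plan: [0.015, -0.0353, 0.0035, 0.12, 0, -0.52, 0.0153, -0.0352, 0.0036, 0.12, 0, -0.52, 0, 0, 0, 0, 0, 0, 0, 0, 0, 0, 0, 0, 0, 0, 0, 0, 0, 0]

```text
clock: 4.35
eef_pos: [526.2, 22.5, 140.9]
ee_rot: [0.992, 0.054, 0.112, -0.006]
contact_force: [-0.7, -0.6, -1.4]
grip_width: 0.388
grip_force: 30.0
```

Run:
```python
from h import *
s=arm.get_state();print(s['eef_pos'],s['contact_force'],s['grip_width'],s['joint_positions'].round(2))
p,Rt=tcp(NEST,NY,(-9,0,110),TH); rows(p,Rt,1)
c=cam('scene'); t=cam('top')
a=cv2.resize(c['frame'][90:260,270:410,::-1],(420,510),interpolation=cv2.INTER_CUBIC)
b=cv2.resize(t['frame'][95:245,265:375,::-1],(374,510),interpolation=cv2.INTER_CUBIC)
cv2.imwrite('pics/hov.png',np.hstack([a,b]))
```

```text
[526.21820799  22.47104133 140.92913573] [-0.69416779 -0.5584987  -1.37917179] 0.38796291931475957 [ 0.01  0.23 -0.15  2.12  0.07  0.57 -1.66]
dist 1.5252044558474103 turn [ 0.   0.1 -0.1]
0.0011,-0.001,-0.0003,0,0.14,-0.06
```

View pics/hov.png

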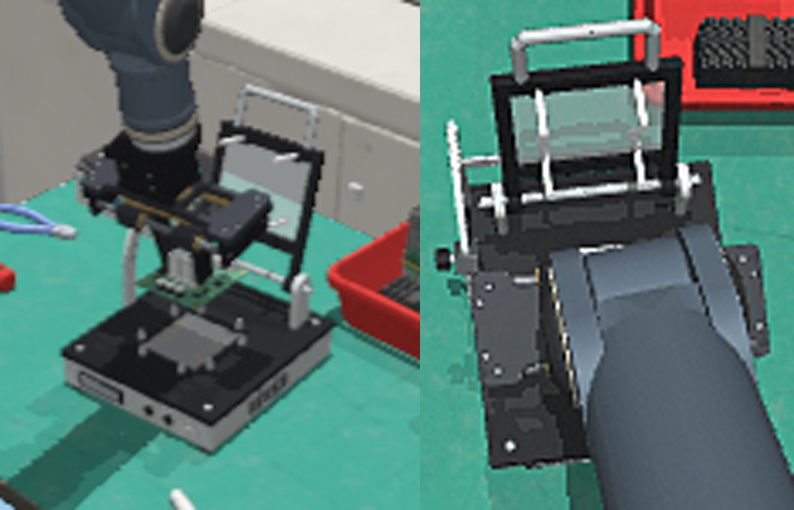

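The board is held level over the nest with header to the rear, and the clamp at (465,262) in the right half lies beyond the gripper body's rear edge. I'll check the board's position in the grip with a projected outline.

```bash
cat >> h.py <<'E'
def px(c,p):
    q=(np.linalg.inv(c['T'])@np.r_[p,1])[:3];return c['K'][:2,:2]@np.array([q[0],-q[1]])/-q[2]+c['K'][:2,2]
E
python3 - <<'E'
from h import *
s=arm.get_state(); Rt=R.from_quat(s['ee_rot']); yaw=NY
g=s['eef_pos']-19*Rt.as_matrix()[:,2]
x0,y0,x1,y1=305,160,365,215
c=load('scene'); k=12
im=cv2.resize(c['frame'][y0:y1,x0:x1,::-1],None,fx=k,fy=k,interpolation=cv2.INTER_CUBIC)
f=lambda p:tuple(int(v) for v in ((px(c,p)-[x0,y0]+.5)*k))
Z=R.from_euler('z',yaw,degrees=True)
cor=[g+Z.apply((9+a,b,-28.)) for a,b in [(-45,40),(-45,-40),(45,-40),(45,40)]]
for i in range(4): cv2.line(im,f(cor[i]),f(cor[(i+1)%4]),(0,0,255),1)
for a,b in [(-51,26),(-51,-26),(51,26),(51,-26),(-28,46),(28,46),(-28,-46),(28,-46)]:
    p=np.array(NEST)+Z.apply((a,b,0)); cv2.line(im,f(p),f(p+[0,0,12]),(0,255,255),1)
print([f(q) for q in cor])
cv2.imwrite('pics/ov.png',im)
E
```

```text
[(116, 302), (361, 406), (569, 258), (328, 161)]
```

View pics/ov.png

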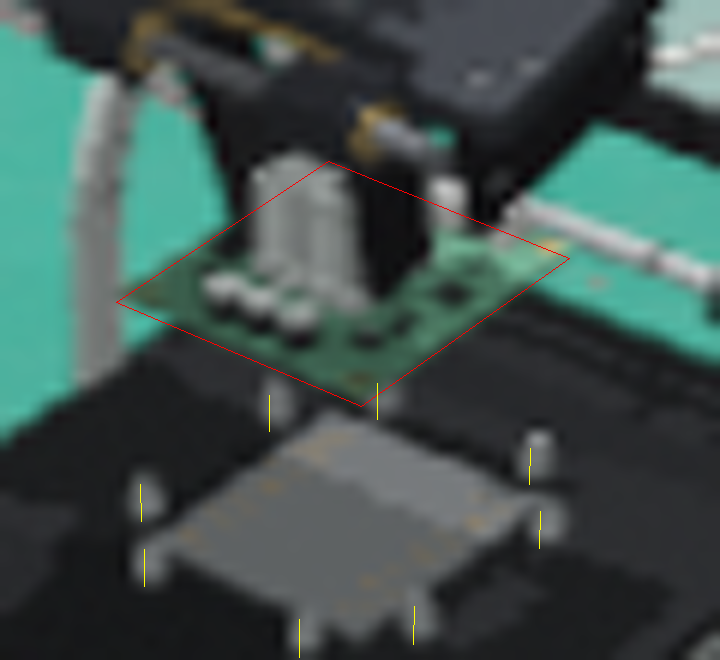

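Projected outline and pin axes agree with the image to about half a millimetre relative to each other. Descending.

Run:
```python
from h import *
p,Rt=tcp(NEST,NY,(-9,0,30.5+18),TH); rows(p,Rt,4); rows(p-[0,0,18],Rt,6,(p,Rt))
```

```text
dist 61.27877496891037 turn [ 0.   0.1 -0.1]
-0.0032,-0.0004,0.015,0,0.02,-0.03
-0.0032,-0.0004,0.015,0,0.02,-0.03
-0.0032,-0.0004,0.015,0,0.02,-0.03
-0.0033,-0.0004,0.015,0,0.02,-0.03
dist 18.0 turn [0. 0. 0.]
-0.0007,0,0.0029,0,0,0
-0.0007,0,0.0029,0,0,0
-0.0007,0,0.0029,0,0,0
-0.0007,0,0.0029,0,0,0
-0.0007,0,0.0029,0,0,0
-0.0007,0,0.0029,0,0,0
```

Call:
apply_moves:
  plan: [-0.0032, -0.0004, 0.015, 0, 0.02, -0.03, -0.0032, -0.0004, 0.015, 0, 0.02, -0.03, -0.0032, -0.0004, 0.015, 0, 0.02, -0.03, -0.0033, -0.0004, 0.015, 0, 0.02, -0.03, 0, 0, 0, 0, 0, 0, 0, 0, 0, 0, 0, 0]

```text
clock: 5.05
eef_pos: [527.9, 24.5, 80.4]
ee_rot: [0.992, 0.055, 0.113, -0.006]
contact_force: [0.4, 0.3, -2.2]
grip_width: 0.389
grip_force: 30.0
```

Run:
```python
from h import *
s=arm.get_state();print(s['joint_positions'].round(2))
p,Rt=tcp(NEST,NY,(-9,0,30.5),TH); print(p);rows(p,Rt,6)
```

```text
[-0.02  0.33 -0.13  2.17  0.12  0.42 -1.7 ]
[527.10261013  23.58140333  61.98696877]
dist 18.45631828153394 turn [-0. -0.  0.]
-0.0008,0.0001,0.003,-0,-0.01,0.01
-0.0008,0.0001,0.003,-0,-0.01,0.01
-0.0008,0.0001,0.003,-0,-0.01,0.01
-0.0008,0.0001,0.003,-0,-0.01,0.01
-0.0008,0.0001,0.003,-0,-0.01,0.01
-0.0008,0.0001,0.003,-0,-0.01,0.01
```

Call:
apply_moves:
  plan: [-0.0008, 0.0001, 0.003, 0, 0, 0, -0.0008, 0.0001, 0.003, 0, 0, 0, -0.0008, 0.0001, 0.003, 0, 0, 0, -0.0008, 0.0001, 0.003, 0, 0, 0, -0.0008, 0.0001, 0.003, 0, 0, 0, 0, 0, 0, 0, 0, 0]

```text
clock: 5.65
eef_pos: [527.0, 24.8, 64.2]
ee_rot: [0.992, 0.056, 0.113, -0.006]
contact_force: [0.2, -0.3, -1.6]
grip_width: 0.39
grip_force: 30.0
```

Call:
apply_moves:
  plan: [-0.0005, 0, 0.002, 0, 0, 0, -0.0002, 0, 0.001, 0, 0, 0, 0, 0, 0, 0, 0, 0, 0, 0, 0, 0, 0, 0]

```text
clock: 6.05
eef_pos: [527.6, 24.9, 62.1]
ee_rot: [0.992, 0.056, 0.114, -0.006]
contact_force: [-1.9, -0.9, 4.8]
grip_width: 0.389
grip_force: 30.0
```

Contact came at the seated height (62.1 vs 62.0 expected). I release, opening only part way so the fingers stay off the pins.

Call:
apply_moves:
  plan: [0, 0, 0, 0, 0, 0, 0, 0, 0, 0, 0, 0, 0, 0, 0, 0, 0, 0]
  gripper: 0.05

```text
clock: 6.35
eef_pos: [527.7, 24.9, 61.7]
ee_rot: [0.992, 0.056, 0.114, -0.007]
contact_force: [0.3, -0.4, 1.0]
grip_width: 0.545
grip_force: 0.0
```

Run:
```python
from h import *
c=cam('scene'); save(c,'seat.png',(295,150,375,230),8)
s=arm.get_state();print(s['eef_pos'],s['grip_width'])
a,b=s['eef_pos'],R.from_quat(s['ee_rot'])
e=rows(a+[0,0,100],b,4)
d=R.from_euler('z',NY,degrees=True)
# retreat in front, then turn to bar orientation (x_tool at NY+90)
p=np.array(NEST)+d.apply((-75,0,0));p[2]=230
e=rows(p,b,4,e)
rows(p,rot(NY+90),12,e)
```

```text
[527.65813631  24.85189454  61.64070556] 0.5583250305770513
dist 100.0 turn [0. 0. 0.]
0.0057,-0,-0.0244,0,0,0
0.0057,-0,-0.0244,0,0,0
0.0057,-0,-0.0244,0,0,0
0.0057,-0,-0.0244,0,0,0
dist 98.54218483948644 turn [0. 0. 0.]
-0.0134,0.0003,-0.0207,0,0,0
-0.0134,0.0003,-0.0207,0,0,0
-0.0134,0.0003,-0.0207,0,0,0
-0.0134,0.0003,-0.0207,0,0,0
dist 0.0 turn [ 10.2 -10.3 -89.4]
0,0,0,0.85,-0.86,-7.45
0,0,0,0.85,-0.86,-7.45
0,0,0,0.85,-0.86,-7.45
0,0,0,0.85,-0.86,-7.45
0,0,0,0.85,-0.86,-7.45
0,0,0,0.85,-0.86,-7.45
0,0,0,0.85,-0.86,-7.45
0,0,0,0.85,-0.86,-7.45
0,0,0,0.85,-0.86,-7.45
0,0,0,0.85,-0.86,-7.45
0,0,0,0.85,-0.86,-7.45
0,0,0,0.85,-0.86,-7.45
```

View pics/seat.png

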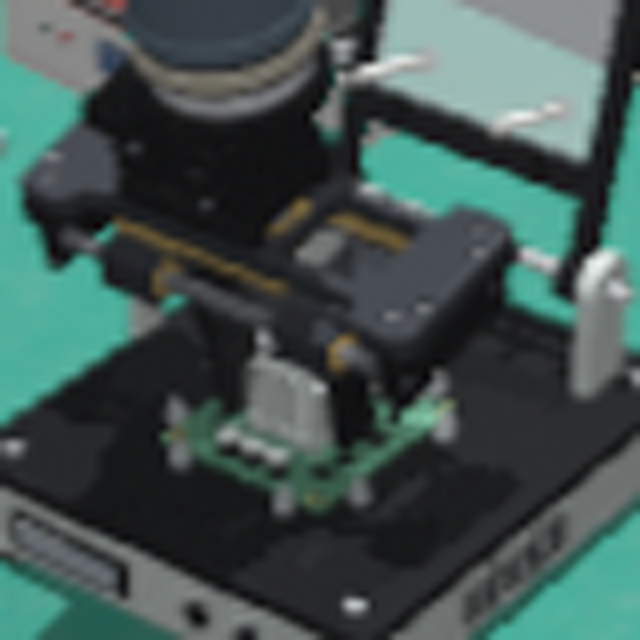

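The board sits flat inside the pins, with pin tops visible round its edge at (178,440), (285,500), (360,490) and (440,410). I rise, back off to the front and turn there.

Call:
apply_moves:
  plan: [0.0028, 0, -0.0122, 0, 0, 0, 0.0057, 0, -0.0244, 0, 0, 0, 0.0057, 0, -0.0244, 0, 0, 0, 0.0057, 0, -0.0244, 0, 0, 0, 0, 0, -0.03, 0, 0, 0, -0.01, 0, -0.045, 0, 0, 0, -0.01, 0, -0.045, 0, 0, 0, -0.005, 0, -0.045, 0, 0, 0, 0, 0, 0, 0, 0, 0]

```text
clock: 7.3
eef_pos: [468.4, 18.0, 311.1]
ee_rot: [0.991, 0.056, 0.12, -0.006]
contact_force: [1.3, 0.3, 0.7]
grip_width: 0.577
grip_force: 0.0
```

Run:
```python
from h import *
s=arm.get_state();print(s['joint_positions'].round(2))
a,b=s['eef_pos'],R.from_quat(s['ee_rot']); print(a)
rows((470,17,325),rot(NY+90),12)
c=cam('scene'); save(c,'seat2.png',(315,170,365,215),10)
```

```text
[ 0.05 -0.07 -0.17  2.02 -0.01  0.95 -1.58]
[468.3620025   18.0223952  311.06030086]
dist 14.07279431232172 turn [ 10.8 -10.8 -89.4]
0.0004,0.0001,-0.0011,0.9,-0.9,-7.45
0.0004,0.0001,-0.0011,0.9,-0.9,-7.45
0.0003,0.0002,-0.0011,0.9,-0.9,-7.45
0.0003,0.0002,-0.0011,0.9,-0.9,-7.45
0.0002,0.0002,-0.0011,0.9,-0.9,-7.45
0.0002,0.0002,-0.0011,0.9,-0.9,-7.45
0.0002,0.0002,-0.0011,0.9,-0.9,-7.45
0.0001,0.0002,-0.0011,0.9,-0.9,-7.45
0.0001,0.0002,-0.0012,0.9,-0.9,-7.45
0,0.0002,-0.0012,0.9,-0.9,-7.45
-0,0.0002,-0.0012,0.9,-0.9,-7.45
-0.0001,0.0002,-0.0012,0.9,-0.9,-7.45
```

View pics/seat2.png

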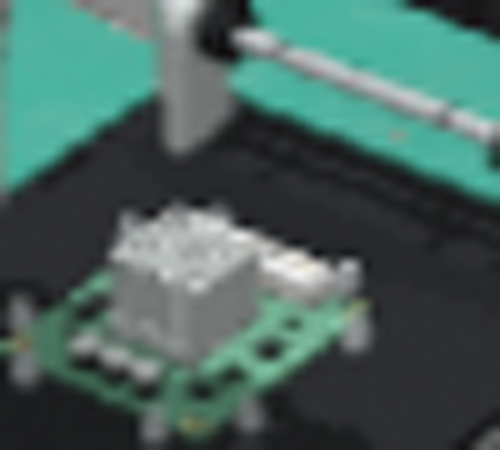

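The board lies flat within all visible pins, with the header towards the hinge. Now turning in front of the frame, and measuring the clamp from the depth data.

Call:
apply_moves:
  plan: [0.0004, 0.0001, -0.001, 0.9, -0.9, -7.45, 0.0004, 0.0001, -0.001, 0.9, -0.9, -7.45, 0.0003, 0.0002, -0.001, 0.9, -0.9, -7.45, 0.0003, 0.0002, -0.001, 0.9, -0.9, -7.45, 0.0002, 0.0002, -0.001, 0.9, -0.9, -7.45, 0.0002, 0.0002, -0.001, 0.9, -0.9, -7.45, 0.0002, 0.0002, -0.001, 0.9, -0.9, -7.45, 0.0001, 0.0002, -0.001, 0.9, -0.9, -7.45, 0.0001, 0.0002, -0.001, 0.9, -0.9, -7.45, 0, 0.0002, -0.001, 0.9, -0.9, -7.45]

```text
clock: 8.35
eef_pos: [467.7, 17.0, 312.9]
ee_rot: [0.756, 0.654, 0.016, -0.006]
contact_force: [0.6, 0.2, 0.0]
grip_width: 0.575
grip_force: 0.0
```

Call:
apply_moves:
  plan: [0, 0.0002, -0.001, 0.9, -0.9, -7.45, 0, 0.0002, -0.001, 0.9, -0.9, -7.45, 0, 0, 0, 0, 0, 0, 0, 0, 0, 0, 0, 0]
  gripper: 0.06

```text
clock: 8.75
eef_pos: [468.1, 17.0, 315.5]
ee_rot: [0.668, 0.744, -0.005, -0.005]
contact_force: [-0.1, 0.2, 0.1]
grip_width: 0.682
grip_force: 0.0
```

```bash
cat >> h.py <<'E'
HZ=95
def tester(P):  # world -> hinge frame (x to rear, y left, z up from hinge axis)
    o=np.array([NEST[0],NEST[1],HZ])
    q=R.from_euler('z',-NY,degrees=True).apply(np.atleast_2d(P)-o); q[:,0]-=100; return q
def world(P):
    P=np.array(P,float)+[100,0,0]
    return R.from_euler('z',NY,degrees=True).apply(P)+[NEST[0],NEST[1],HZ]
def cloud(c):
    v,u=np.nonzero(c['z_map']>0); K=c['K']; s=c['z_map'][v,u]
    d=np.c_[(u-K[0,2])/K[0,0],-(v-K[1,2])/K[1,1],-np.ones(len(u))]*s[:,None]
    return tester(d@c['T'][:3,:3].T+c['T'][:3,3]),c['frame'][v,u],u,v
E
python3 - <<'E'
from h import *
for n in ('top','scene'):
    c=cam(n); P,F,u,v=cloud(c)
    m=(P[:,1]>76)&(P[:,1]<125)&(P[:,0]>-105)&(P[:,0]<30)&(P[:,2]>-5)&(P[:,2]<120)
    r=np.hypot(P[:,0],P[:,2]);q=np.arctan2(P[:,2],-P[:,0])
    m&=(r>60)&(r<110)
    print(n)
    for a in zip(u[m],v[m],P[m].round(0).astype(int),r[m].round(0),q[m].round(2),F[m].mean(1).round(0)): print(a[0],a[1],*a[2],*a[3:],end=' | ')
    print()
print(arm.get_state()['joint_positions'].round(2))
p=world((52.4,0,182.6)); print('bar',p)
e=rows((p[0],p[1],335),rot(NY+90),5)
e=rows(p-[0,0,19],rot(NY+90),3,e)
E
```

```text
top
273 133 28 100 93 97.0 1.87 246.0 | 274 133 28 97 94 98.0 1.86 255.0 | 275 133 30 95 87 92.0 1.9 194.0 | 273 134 25 100 94 97.0 1.84 217.0 | 274 134 24 98 96 99.0 1.82 255.0 | 275 134 25 95 94 97.0 1.83 135.0 | 273 135 23 100 94 97.0 1.81 214.0 | 274 135 22 98 97 99.0 1.79 255.0 | 275 135 22 95 96 98.0 1.79 213.0 | 273 136 20 100 96 98.0 1.77 219.0 | 274 136 20 98 94 96.0 1.78 255.0 | 275 136 19 96 97 99.0 1.76 174.0 | 276 136 25 94 80 83.0 1.87 85.0 | 273 137 18 101 94 95.0 1.76 124.0 | 274 137 18 98 93 95.0 1.76 254.0 | 275 137 17 96 95 96.0 1.75 240.0 | 276 137 20 94 86 88.0 1.8 130.0 | 273 138 17 101 89 91.0 1.76 147.0 | 274 138 14 98 97 98.0 1.72 252.0 | 275 138 14 96 95 97.0 1.72 252.0 | 276 138 17 94 87 89.0 1.77 95.0 | 273 139 15 102 88 89.0 1.74 177.0 | 274 139 13 99 94 95.0 1.7 215.0 | 275 139 13 97 91 92.0 1.72 255.0 | 276 139 14 94 90 91.0 1.72 209.0 | 273 140 13 102 87 88.0 1.72 170.0 | 274 140 10 99 93 94.0 1.68 253.0 | 275 140 11 97 92 93.0 1.68 253.0 | 276 140 12 95 87 88.0 1.71 111.0 | 274 141 8 99 93 94.0 1.66 255.0 | 275 141 7 97 94 94.0 1.65 252.0 | 276 141 10
[... 16716 characters left out ...]
 5 89.0 0.05 118.0 | 313 180 -75 102 -5 75.0 -0.06 114.0 | 314 180 -77 97 -2 77.0 -0.03 121.0 | 311 181 -94 96 3 94.0 0.03 137.0 | 312 181 -86 98 -2 86.0 -0.02 128.0 | 313 181 -87 92 1 87.0 0.01 116.0 | 311 182 -90 99 -4 90.0 -0.05 137.0 | 313 182 -85 94 -5 85.0 -0.05 116.0 | 
[ 0.02  0.07 -0.15  1.86  0.01  1.23 -0.03]
bar [683.27964961  40.82350901 277.6       ]
dist 217.4078150991408 turn [-0.8 -0.  -0.1]
0.0001,0.0433,-0.0044,-0.15,-0.01,-0.02
0.0001,0.0433,-0.0043,-0.15,-0.01,-0.02
0.0001,0.0433,-0.0041,-0.15,-0.01,-0.02
0.0001,0.0433,-0.004,-0.15,-0.01,-0.02
0.0001,0.0433,-0.0039,-0.15,-0.01,-0.02
dist 76.39999999999998 turn [0. 0. 0.]
0,0,0.0255,0,0,0
0,0,0.0255,0,0,0
0,0,0.0255,0,0,0
```

The clamp block spans about q = 0.78–0.92 in the depth data (knob likewise), so its angle is roughly 0.85. Next, the bar.

Call:
apply_moves:
  plan: [0.0001, 0.0433, -0.0044, -0.15, 0, 0, 0.0001, 0.0433, -0.0043, -0.15, 0, 0, 0.0001, 0.0433, -0.0041, -0.15, 0, 0, 0.0001, 0.0433, -0.004, -0.15, 0, 0, 0.0001, 0.0433, -0.0039, -0.15, 0, 0, 0, 0, 0, 0, 0, 0, 0, 0, 0, 0, 0, 0, 0, 0, 0, 0, 0, 0]

```text
clock: 9.65
eef_pos: [682.6, 41.1, 335.9]
ee_rot: [0.667, 0.745, 0.0, -0.0]
contact_force: [0.3, 0.3, 0.5]
grip_width: 0.689
grip_force: 0.0
```

Run:
```python
from h import *
p=world((52.4,0,182.6)); rows(p-[0,0,15],rot(NY+90),4)
```

```text
dist 73.25488889340903 turn [-0. -0. -0.]
-0.0001,0.0002,0.0183,-0,-0,-0.01
-0.0001,0.0002,0.0183,-0,-0,-0.01
-0.0001,0.0002,0.0183,-0,-0,-0.01
-0.0001,0.0002,0.0183,-0,-0,-0.01
```

Call:
apply_moves:
  plan: [-0.0001, 0.0002, 0.0183, 0, 0, 0, -0.0001, 0.0002, 0.0183, 0, 0, 0, -0.0001, 0.0002, 0.0183, 0, 0, 0, -0.0001, 0.0002, 0.0183, 0, 0, 0, 0, 0, 0, 0, 0, 0]

```text
clock: 10.15
eef_pos: [681.8, 40.5, 260.8]
ee_rot: [0.667, 0.745, -0.002, -0.001]
contact_force: [0.4, -0.1, 0.4]
grip_width: 0.692
grip_force: 0.0
```

Call:
apply_moves:
  plan: [0, 0, 0, 0, 0, 0, 0, 0, 0, 0, 0, 0, 0, 0, 0, 0, 0, 0, 0, 0, 0, 0, 0, 0, 0, 0, 0, 0, 0, 0, 0, 0, 0, 0, 0, 0, 0, 0, 0, 0, 0, 0, 0, 0, 0, 0, 0, 0]
  gripper: 0.0
  grip_force: 20

```text
clock: 10.95
eef_pos: [684.6, 41.1, 262.7]
ee_rot: [0.667, 0.745, 0.001, 0.0]
contact_force: [1.1, -0.2, 0.2]
grip_width: 0.103
grip_force: 20.0
```

Run:
```python
from h import *
s=arm.get_state(); print(s['eef_pos'],s['contact_force'],s['grip_width']*87,tester(s['eef_pos']))
```

```text
[684.61401967  41.11517245 262.70435906] [ 1.10866476 -0.20410675  0.15593941] 8.989958219155515 [[5.37583172e+01 1.43475896e-01 1.67704359e+02]]
```

The bar is gripped (opening 9 mm) with almost no force, 1.4 mm further back than predicted, which calibrates the hinge. Now the arc, in 0.03 rad rows to q = 0.95.

Run:
```python
from h import *
q=1.85-0.03*np.arange(31)
x=-.19*np.cos(q);z=.19*np.sin(q)
for k in range(30): print(f'{x[k+1]-x[k]:.4f},{z[k]-z[k+1]:.4f}', end='\n' if k%10==9 else ' ; ')
```

```text
-0.0055,-0.0015 ; -0.0055,-0.0013 ; -0.0056,-0.0012 ; -0.0056,-0.0010 ; -0.0056,-0.0008 ; -0.0057,-0.0006 ; -0.0057,-0.0005 ; -0.0057,-0.0003 ; -0.0057,-0.0001 ; -0.0057,0.0000
-0.0057,0.0002 ; -0.0057,0.0004 ; -0.0057,0.0005 ; -0.0057,0.0007 ; -0.0056,0.0009 ; -0.0056,0.0011 ; -0.0056,0.0012 ; -0.0055,0.0014 ; -0.0055,0.0016 ; -0.0054,0.0017
-0.0054,0.0019 ; -0.0053,0.0020 ; -0.0053,0.0022 ; -0.0052,0.0024 ; -0.0051,0.0025 ; -0.0050,0.0027 ; -0.0050,0.0028 ; -0.0049,0.0030 ; -0.0048,0.0031 ; -0.0047,0.0032
```

Call:
apply_moves:
  plan: [0, -0.0055, -0.0015, 0, 0, 0, 0, -0.0055, -0.0013, 0, 0, 0, 0, -0.0056, -0.0012, 0, 0, 0, 0, -0.0056, -0.001, 0, 0, 0, 0, -0.0056, -0.0008, 0, 0, 0, 0, -0.0057, -0.0006, 0, 0, 0, 0, -0.0057, -0.0005, 0, 0, 0, 0, -0.0057, -0.0003, 0, 0, 0, 0, -0.0057, -0.0001, 0, 0, 0, 0, -0.0057, 0, 0, 0, 0]

```text
clock: 11.95
eef_pos: [628.0, 34.7, 269.9]
ee_rot: [0.667, 0.745, 0.0, 0.0]
contact_force: [0.5, 0.1, 1.5]
grip_width: 0.107
grip_force: 20.0
```

Run:
```python
from h import *
s=arm.get_state(); print(s['contact_force'],s['grip_width']*87,tester(s['eef_pos']))
```

```text
[0.52925393 0.06570311 1.53976541] 9.277799002489914 [[-3.24092198e+00  1.88517265e-02  1.74903552e+02]]
```

Call:
apply_moves:
  plan: [0, -0.0057, 0.0002, 0, 0, 0, 0, -0.0057, 0.0004, 0, 0, 0, 0, -0.0057, 0.0005, 0, 0, 0, 0, -0.0057, 0.0007, 0, 0, 0, 0, -0.0056, 0.0009, 0, 0, 0, 0, -0.0056, 0.0011, 0, 0, 0, 0, -0.0056, 0.0012, 0, 0, 0, 0, -0.0055, 0.0014, 0, 0, 0, 0, -0.0055, 0.0016, 0, 0, 0, 0, -0.0054, 0.0017, 0, 0, 0]

```text
clock: 12.95
eef_pos: [572.3, 28.7, 259.9]
ee_rot: [0.667, 0.745, 0.0, -0.0]
contact_force: [1.1, 0.2, 0.7]
grip_width: 0.105
grip_force: 20.0
```

Call:
apply_moves:
  plan: [0, -0.0054, 0.0019, 0, 0, 0, 0, -0.0053, 0.002, 0, 0, 0, 0, -0.0053, 0.0022, 0, 0, 0, 0, -0.0052, 0.0024, 0, 0, 0, 0, -0.0051, 0.0025, 0, 0, 0, 0, -0.005, 0.0027, 0, 0, 0, 0, -0.005, 0.0028, 0, 0, 0, 0, -0.0049, 0.003, 0, 0, 0, 0, 0, 0, 0, 0, 0, 0, 0, 0, 0, 0, 0]

```text
clock: 13.95
eef_pos: [531.6, 24.3, 240.6]
ee_rot: [0.667, 0.745, 0.0, -0.0]
contact_force: [-0.9, -0.3, 0.5]
grip_width: 0.104
grip_force: 20.0
```

Run:
```python
from h import *
s=arm.get_state(); t=tester(s['eef_pos'])[0]; print(s['contact_force'],s['grip_width']*87,t, 'q',np.arctan2(t[2]+14.9,1.4-t[0]),np.hypot(t[2]+14.9,1.4-t[0]))
c=cam('scene');d=cam('top')
a=cv2.resize(c['frame'][135:190,300:350,::-1],(500,550),interpolation=cv2.INTER_CUBIC)
b=cv2.resize(d['frame'][125:195,265:295,::-1],(236,550),interpolation=cv2.INTER_CUBIC)
cv2.imwrite('pics/al.png',np.hstack([a,b]))
```

```text
[-0.85308079 -0.26840322  0.4977638 ] 9.03204045009099 [-100.16741987    0.22619773  145.56634077] q 1.0064994628895296 189.9088921052504
```

Run:
```python
from h import *
for n in ('scene','top'):
    c=load(n); P,F,u,v=cloud(c); r=np.hypot(P[:,0],P[:,2]);q=np.arctan2(P[:,2],-P[:,0])
    m=(P[:,1]>84)&(P[:,1]<108)&(r>30)&(r<77)&(q>.55)&(q<1.3)&(P[:,2]>15)
    print(n)
    for a in zip(u[m],v[m],P[m,1].round(0),r[m].round(0),q[m].round(2),F[m].mean(1).round(0)): print(*a,end=' | ')
    print()
    # clamp/pointer expected pixel at q=.85 & q=1.006, r=74,y=98
    for qq in (.85,1.006): print(qq,px(c,world((1.4-74*np.cos(qq),98,74*np.sin(qq)))).round(1))
```

```text
scene
321 158 102.0 69.0 1.07 118.0 | 321 159 104.0 63.0 1.07 89.0 | 322 159 101.0 62.0 1.1 108.0 | 322 160 95.0 67.0 1.0 108.0 | 323 160 97.0 59.0 1.08 166.0 | 322 161 99.0 57.0 1.01 122.0 | 323 161 94.0 60.0 1.02 122.0 | 326 161 86.0 57.0 1.11 157.0 | 320 162 93.0 74.0 0.85 66.0 | 325 162 92.0 51.0 1.08 133.0 | 317 165 98.0 75.0 0.67 115.0 | 
0.85 [319.1 161.3]
1.006 [320.8 158.4]
top
282 159 87.0 50.0 1.06 91.0 | 283 159 84.0 50.0 1.06 91.0 | 279 160 94.0 55.0 1.05 121.0 | 280 160 92.0 57.0 1.05 164.0 | 281 160 89.0 59.0 1.06 173.0 | 282 160 86.0 63.0 1.07 197.0 | 283 160 84.0 60.0 1.05 222.0 | 279 161 94.0 59.0 1.02 148.0 | 280 161 92.0 60.0 1.02 233.0 | 281 161 89.0 58.0 1.01 252.0 | 282 161 87.0 63.0 1.03 252.0 | 283 161 84.0 61.0 1.01 174.0 | 280 165 93.0 71.0 0.92 57.0 | 281 165 90.0 76.0 0.95 99.0 | 275 166 105.0 75.0 0.93 66.0 | 
0.85 [278.  167.1]
1.006 [277.4 162.8]
```

Run:
```python
from h import *
s=arm.get_state(); t=tester(s['eef_pos'])[0]; bar=t+[0,0,14.9]; print('arm bar',bar)
for n in ('scene','top'):
    c=load(n); P,F,u,v=cloud(c); cam0=tester(c['T'][:3,3])[0]
    d=np.hypot(P[:,0]-bar[0],P[:,2]-bar[2])
    m=(d<9)&(abs(P[:,1])>20)&(abs(P[:,1])<34)&(F.mean(1)>110)
    r=cam0-P[m]; r[:,1]=0; r/=np.linalg.norm(r,axis=1)[:,None]
    b=P[m]-5*r*np.pi/4
    print(n,m.sum(),'cam bar',np.median(b,0),b.std(0))
    # rail check: outer radius points
```

```text
arm bar [-99.85049046   0.20943603 160.66633726]
scene 11 cam bar [-97.47642055 -26.18364761 162.28480723] [ 2.3356644  15.77099979  3.00166355]
top 0 cam bar [nan nan nan] [nan nan nan]
  return _methods._mean(a, axis=axis, dtype=dtype,
  ret = um.true_divide(
  ret = _var(a, axis=axis, dtype=dtype, out=out, ddof=ddof,
  arrmean = um.true_divide(arrmean, div, out=arrmean,
  ret = um.true_divide(
```

Run:
```python
import numpy as np
q=np.linspace(1.006,.83,9);x=-.19*np.cos(q);z=.19*np.sin(q)
for k in range(8): print(f'0,{x[k+1]-x[k]:.4f},{z[k]-z[k+1]:.4f},0,0,0')
```

```text
0,-0.0035,0.0023,0,0,0
0,-0.0035,0.0024,0,0,0
0,-0.0034,0.0024,0,0,0
0,-0.0033,0.0025,0,0,0
0,-0.0033,0.0026,0,0,0
0,-0.0032,0.0026,0,0,0
0,-0.0032,0.0027,0,0,0
0,-0.0031,0.0028,0,0,0
```

Call:
apply_moves:
  plan: [0, -0.0035, 0.0023, 0, 0, 0, 0, -0.0035, 0.0024, 0, 0, 0, 0, -0.0034, 0.0024, 0, 0, 0, 0, -0.0033, 0.0025, 0, 0, 0, 0, -0.0033, 0.0026, 0, 0, 0, 0, -0.0032, 0.0026, 0, 0, 0, 0, -0.0032, 0.0027, 0, 0, 0, 0, -0.0031, 0.0028, 0, 0, 0, 0, 0, 0, 0, 0, 0, 0, 0, 0, 0, 0, 0]

```text
clock: 15.05
eef_pos: [505.3, 21.4, 220.2]
ee_rot: [0.667, 0.745, 0.0, -0.0]
contact_force: [-0.5, 1.1, 0.6]
grip_width: 0.107
grip_force: 20.0
```

```bash
cp scene.npz scene_a.npz; cp top.npz top_a.npz
python3 - <<'E'
from h import *
s=arm.get_state(); t=tester(s['eef_pos'])[0]; print(s['contact_force'],s['grip_width']*87, 'q',np.arctan2(t[2]+14.9,1.4-t[0]),np.hypot(t[2]+14.9,1.4-t[0]))
c=cam('scene');d=cam('top')
A=lambda f,x0,y0,x1,y1,k:cv2.resize(f[y0:y1,x0:x1,::-1],None,fx=k,fy=k,interpolation=cv2.INTER_CUBIC)
a0=A(load('scene_a')['frame'],305,145,335,170,10);a1=A(c['frame'],305,145,335,170,10)
b0=A(load('top_a')['frame'],262,150,297,180,10)[:,:];b1=A(d['frame'],262,150,297,180,10)
o=np.zeros((600,650,3),np.uint8);o[:250,:300]=a0;o[300:550,:300]=a1;o[:300,300:]=b0;o[300:,300:]=b1
cv2.imwrite('pics/al2.png',o)
E
```

```text
[-0.47838777  1.11109834  0.58166238] 9.276708828088273 q 0.8304953204457086 189.77794119420756
```

View pics/al2.png

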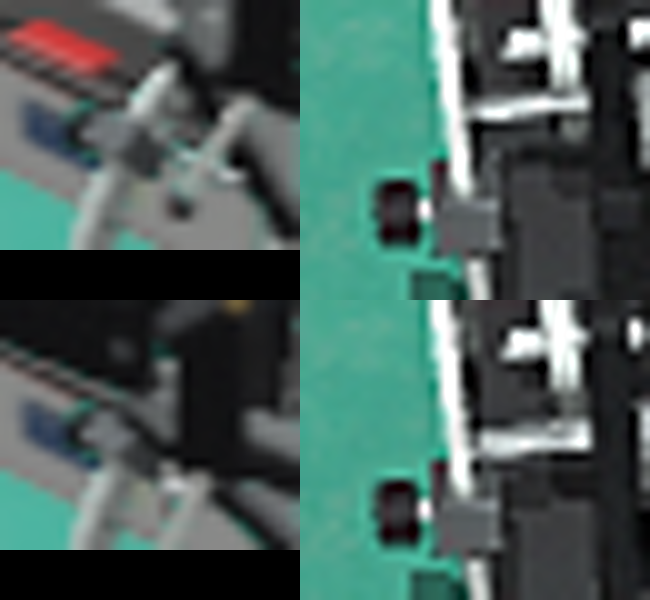

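The right column (top view, q = 1.006 above, 0.83 below) shows the pointer's bright strut moving from y=107 to y=440−300=140. The clamp knob is at (398,513). In the left column the strut end is now just beside the clamp at (175,480). I'll turn these into angles sub-pixel.

Run:
```python
from h import *
HX=1.4
def qray(c,u,v,y,r,dx=0,dz=0):
    o=tester(c['T'][:3,3])[0]; e=tester(pt(c,u,v,0))[0]; d=e-o
    # camera point shift (dx,dz), point at plane y: param line -> only one point
    k=(y-o[1])/d[1]; return o+k*d
from scipy.optimize import brentq
def qrow(c,u,v,y,r):   # angle whose projected row equals v (point at radius r, plane y)
    f=lambda q:px(c,world((HX-r*np.cos(q),y,r*np.sin(q))))[1]-v
    return brentq(f,.3,1.4)
A,B=load('top_a'),load('top')
def strut(c,r0):
    out=[]
    for u in range(281,290):
        g=c['frame'][r0-4:r0+5,u].mean(1).astype(float); g=np.clip(g-100,0,None); out.append((g*np.arange(r0-4,r0+5)).sum()/g.sum())
    return np.array(out)
sa,sb=strut(A,160),strut(B,164); print(sa.round(2),sb.round(2))
# knob
for c in (A,B):
    g=c['frame'][165:178,268:275].astype(float); w=np.clip(90-g[...,1],0,None); w[:,:]=w
    V,U=np.mgrid[165:178,268:275]; print('knob',(w*U).sum()/w.sum(),(w*V).sum()/w.sum()); kv=(w*V).sum()/w.sum()
ys=lambda u:89-(u-281)*2.5
for r in (50,54,58,62,66,70,74):
    qa=np.mean([qrow(A,u,v,ys(u),r) for u,v in zip(range(282,288),sa[1:7])])
    qb=np.mean([qrow(B,u,v,ys(u),r) for u,v in zip(range(282,288),sb[1:7])])
    print(r,qa.round(3),qb.round(3),(qa-qb).round(3))
print('knob q', [qrow(B,271,kv,y,r).round(3) for y in (112,114.5,117) for r in (83,85,87)])
```

```text
[160.68 160.61 160.38 160.2  160.   159.78 157.77 157.87 157.9 ] [163.97 163.99 163.92 163.64 163.59 163.57 163.18 163.29 163.21]
knob 271.453506097561 170.76829268292684
knob 271.44856278366115 170.77004538577913
50 0.978 0.763 0.215
54 1.002 0.807 0.195
58 1.023 0.844 0.179
62 1.04 0.875 0.165
66 1.056 0.903 0.153
70 1.07 0.927 0.143
74 1.082 0.948 0.134Traceback (most recent call last):
  File "<stdin>", line 27, in <module>
AttributeError: 'float' object has no attribute 'round'
```

Run:
```python
from h import *
from scipy.optimize import brentq
def qrow(c,v,y,r): return brentq(lambda q:px(c,world((1.4-r*np.cos(q),y,r*np.sin(q))))[1]-v,.3,1.4)
B=load('top'); print([round(qrow(B,170.77,y,r),3) for y in (112,114.5,117) for r in (83,85,87)])
# clamp body (grey, cols 279-281): row profile; scene: knob / strut
print(B['frame'][163:179,[275,276,280,281]].mean(2).round(0).T.tolist())
# predicted rows of box corners at column y=103 for q
for q in (.80,.82,.84,.86):
    R_=[]
    for (r,t) in [(98,-7),(98,7),(72,7),(72,-7)]:
        R_.append(round(px(B,world((1.4-r*np.cos(q)+t*np.sin(q),103,r*np.sin(q)+t*np.cos(q))))[1],2))
    print(q,R_)
# scene-camera check: depth-based clamp vs strut
```

```text
[0.802, 0.815, 0.828, 0.806, 0.819, 0.831, 0.809, 0.822, 0.835]
[[116.0, 119.0, 124.0, 64.0, 70.0, 74.0, 70.0, 73.0, 106.0, 92.0, 100.0, 98.0, 73.0, 135.0, 71.0, 77.0], [177.0, 144.0, 111.0, 54.0, 63.0, 70.0, 77.0, 104.0, 88.0, 92.0, 93.0, 91.0, 98.0, 136.0, 71.0, 78.0], [174.0, 203.0, 128.0, 70.0, 76.0, 77.0, 69.0, 132.0, 95.0, 94.0, 96.0, 96.0, 67.0, 123.0, 139.0, 171.0], [169.0, 210.0, 162.0, 50.0, 84.0, 88.0, 88.0, 138.0, 103.0, 104.0, 103.0, 121.0, 29.0, 37.0, 32.0, 26.0]]
0.8 [np.float64(175.95), np.float64(170.99), np.float64(165.78), np.float64(170.68)]
0.82 [np.float64(175.29), np.float64(170.25), np.float64(165.24), np.float64(170.21)]
0.84 [np.float64(174.61), np.float64(169.51), np.float64(164.7), np.float64(169.72)]
0.86 [np.float64(173.92), np.float64(168.76), np.float64(164.15), np.float64(169.23)]
```

Run:
```python
from h import *
np.set_printoptions(linewidth=200)
A,B=load('scene_a'),load('scene')
for c in (A,B):
    print('     ',*range(308,332)); 
    for v in range(153,169): print(v,*(f'{int(x):3d}' for x in c['frame'][v,308:332].mean(1)))
for q in (.79,.81,.83,.85):
    f=lambda r,t,y:tuple(float(a) for a in px(B,world((1.4-r*np.cos(q)+t*np.sin(q),y,r*np.sin(q)+t*np.cos(q)))).round(1))
    print(q,'outer -y: lo,hi',f(98,-7,89.5),f(98,7,89.5),'inner',f(72,-7,89.5),f(72,7,89.5),'outer +y',f(98,-7,106.5),f(98,7,106.5),'strut98,90',f(59,0,98),f(59,0,90))
q=1.006;print([px(A,world((1.4-59*np.cos(q),y,59*np.sin(q)))).round(1) for y in (98,90,80)])
```

```text
308 309 310 311 312 313 314 315 316 317 318 319 320 321 322 323 324 325 326 327 328 329 330 331
153 126 104  67  49  73  95  92  83  72  51  47 173 196 159  93  44  20  18  29  26  19  18  19  20
154 132 133 126 103  65  49  75  97  93  83 158 199 172 119 111  87  43  19  44  63  78  86  59  19
155  89 109 129 132 110  87  67  50  60  79 194 193 139  94 106  92  45  18  25  68 137 156 125  68
156  75  79  86  99  80  57  85 103 114 137 168 150 119  92  78  65  43  30  20 154 167 138 121 116
157  67  74  76  61  44  64 101 114 116 123 110 106 114 116 100  82  71  56  71 146 145 109 113 121
158  70  67  65  48  32 104 120 115 116 114  86  63 115 118  86  83  89  83 138 154 111  79 102 116
159 102  77  67  56  36  53  82 108 117  96  64  54  67  89 107  84  61 127 153 122  55  50  82 103
160 132 124 102  75  66  73  71 102  96  67  54  54  54  71 107 166 159 153 148  94  23  23  53  88
161 135 135 132 124 103  78  63 117 121  85  58  53  54 110 122 121 151 155 157 114  24  18  25  75
162 131 133 135 134 132 124 158 165 134 108  90  64  66 119 135 143 155 133 129 178 161  84  19  50
163 
[... 2335 characters left out ...]
318.1, 158.8) inner (319.8, 165.4) (321.7, 161.6) outer +y (312.2, 161.1) (314.1, 157.3) strut98,90 (320.5, 164.1) (322.4, 164.8)
0.81 outer -y: lo,hi (316.5, 162.1) (318.4, 158.3) inner (320.0, 165.0) (321.9, 161.2) outer +y (312.4, 160.5) (314.3, 156.7) strut98,90 (320.7, 163.7) (322.5, 164.5)
0.83 outer -y: lo,hi (316.7, 161.6) (318.7, 157.8) inner (320.2, 164.6) (322.1, 160.9) outer +y (312.7, 160.0) (314.6, 156.2) strut98,90 (320.8, 163.4) (322.7, 164.2)
0.85 outer -y: lo,hi (317.0, 161.0) (319.0, 157.3) inner (320.4, 164.2) (322.3, 160.5) outer +y (312.9, 159.4) (314.9, 155.7) strut98,90 (321.0, 163.1) (322.9, 163.9)
[array([322.4, 160.8]), array([324.3, 161.5]), array([326.6, 162.5])]
```

Both cameras put the clamp at about q = 0.826 ± 0.012 once each is corrected by its view of the strut. The frame stands at 0.8305 by the arm, held firmly with little force, so it is aligned. Handing in.

Run:
```python
from h import *
s=arm.get_state(); print(s['clock'],s['contact_force'],s['grip_force'])
print(arm.close_job())
```

```text
15.15 [-0.31012955  1.44370013 -1.03988382] 19.999329149723053
the job is handed in; nothing more can be done
None
```

The board is seated flat in the nest with its header towards the hinge, and I handed in still holding the press frame at q ≈ 0.83, against a clamp angle measured at about 0.826 ± 0.012; the hand-in returned no verdict.

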